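Square up a planter and stamp it

ROBOT

A 6-joint arm with a two-finger parallel gripper is mounted at the origin on the work surface. World frame = base frame: x ahead of the robot, y to its left, z up, the work surface at z = 0. Lengths are in m, angles in rad, forces in N, time in s.
With the tool pointing down it reaches from about 0.275 to 0.75 m from the base axis. Payload 10.2 kg.
Tool frame: the origin (TCP) lies where the fingers leave the gripper's body, on its centre line; the fingertips stand 64 mm ahead of it and the grasp point (between the pads) lies 45 mm ahead of it; z points along the fingers, y is the line along which they close (so a half turn about z gives the same grasp; the last joint's range is limited). The gripper opens to 88 mm and grips with 3 to 60 N. Pads are 18 mm wide; open, the fingers measure 123 mm over their backs; the gripper's body (75 mm by 187 mm) begins 45 mm behind the grasp point.
Start: joints at [-1.401, 0.313, 1.498, -0, 1.331, -0.223], TCP at [0.201, -0.485, 0.303] pointing down, gripper open.
Joint ranges: [-2.94, 2.94], [-0.97, 2.17], [0.19, 2.56], [-1.23, 4.37], [0.02, 3.11], [-2.88, 2.88]. Speed limits (rad/s): [2.39, 2.39, 3.01, 3.14, 3.14, 3.14].

INTERFACE

Orientations are given as a 3x3 rotation matrix whose columns are the frame's x, y, z axes.
In Python, from workcell import ctrl, cams gives the robot as it stands.
- The arm moves only by the tool send_rows, never from a script. Its argument "motion" is a list of rows, each a list of 7 numbers: the turn, a rotation vector about the tool's x, y, z in rad, then the shift along the tool's x, y, z in m, then the opening, from 0 (shut) to 1 (fully open). A call has exactly 10 rows; each row shifts and turns the commanded pose from where the row before left it, along the tool's axes as they then stand; what a row does not reach is not made up. A row lasts 1/8 s, in which the tool goes at most 62.5 mm and 10.7 degrees, less where a joint would pass 70% of its speed; a pose out of reach is approached as far as the arm can. A call is refused whole if a number of a shift passes 0.0625 or a number of a turn 0.188, either way. A call with a gripper value outside its range is refused whole. The fingers move at their own pace and stop on an object; "squeeze" is the grip in N (left out, the last holds). Time passes only in rows, so rows that do not move let the fingers close, or fill a call up. It gives the time, the measured TCP pose, the force, the opening and the grip force at its end, in the units of the state.
- ctrl.state(): the state, without advancing time (a new reading comes with each control period).
- cams.get_image(name): name is "scene" or "top"; returns a dict with "img" (480x640x3 uint8, red, green, blue), "z_map" (480x640 float32, m along the optical axis (not along the pixel's ray), 0 where there is no reading), "intrinsics" (3x3 intrinsics, pixels), "k1" (the pictures are not rectified: a ray, as slopes to the right and down, at radius r is drawn at 1 + k1 r^2 times it, then the intrinsics apply), "xyz" and "attitude" of the camera in the world. Camera axes: x right, y down, z forward; pixel columns grow to the right and rows downward; lengths in m; the calibration is good to about 2 mm. A picture is of the moment at which its call begins.
- ctrl.finish_job(): hands the job in; it is judged then, once.
The state is a dict: "time_s": time; "joint_pos": joint angles; "qd": joint speeds; "effort": joint torques, N m; "tool_pos": TCP position; "tcp_rot": TCP orientation; "ft_force": force on the tool from outside, world axes, zero at the start; "ft_torque": the same for the moment, N m; "opening": finger opening in m; "finger_force": force on a finger pad.
Only numpy, scipy, OpenCV 4.12 (cv2) and the standard library are available. Lean on these libraries where they do the work, as an engineer would, in place of code of your own. Each camera call takes 0.05 s, during which the arm holds its last target. There are 200 camera calls.

TASK

Push the square terracotta planter round on its banding wheel until two of its sides are parallel to the orange jaws of the sliding fork, while the fork is still back; then slide the fork fully home so that its jaws hold the planter square. Then tip the red-balled lever towards the robot nearly as far as it goes so that the stamp comes up to the planter, hold it there for about a second, and let it spring back upright. Leave the planter standing upright on the wheel, do not work the lever before the fork is home, and leave the other things where they are.

Things in the scene. Friction and masses are not known exactly. Their poses are not given: they have to be found in the camera images.
- station: Marking station: a white board 360 x 340 mm, 15 mm thick, fixed to the table, with a teal banding wheel, a sliding fork, a stamp head and a lever. Origin on the table top directly under the wheel's vertical axis. Its x axis is the direction in which the fork slides towards the planter (roughly away from the robot), y to the left of that, z up.
- wheel_top (a point): Centre of the teal wheel's top face, on its axis, 45 mm above the table. The wheel is 112 mm across and turns freely; a raised ring on it (inside radius 38.5 mm, outside 45 mm, 8 mm high) holds the planter's round foot.
- planter: Square terracotta planter, open on top, 0.6 kg, loose: 84 x 84 mm, straight walls 55 to 125 mm above the table, over a round foot 75 mm across, 10 mm high (80 mm tall in all). Turns easily with the wheel, either way (0.02 N m), and stays where left; 1 mm play in the ring. Origin: centre of its underside; z up, x and y square to its walls. Any of its four sides may face the fork.
- fork (a joint): How far the fork has been pushed along the station's x towards the planter, in m: 0 = fully back (as at the start), 0.075 = fully home at its end stop. About 2 N of friction; it stays where it is left. At home its back plate is 3 mm from the planter's near wall.
- jaws (a point): Point midway between the tips of the fork's two orange jaws, 85 mm above the table. The jaws lie along the station's x: 57 mm long, 12 mm thick, 30 mm high, 92 mm apart inside (4 mm to spare each side), the last 10 mm flared. With the fork back this is 63 mm before the wheel's axis, clear of the turning planter (its corners reach 59.4 mm).
- fork_back (a point): Middle of the flat outer face of the fork's aluminium back plate, where it is pushed; 90 mm above the table, 132 mm before the wheel's axis when the fork is back. The plate is 124 mm wide, 62 to 110 mm above the table. Below it a carriage 60 mm wide and up to 72 mm high sticks out 53 mm towards the robot: push above it.
- stamp_face (a point): Centre of the rubber stamp's face (30 x 30 mm), 90 mm above the table, beyond the planter; at rest 63 mm past the wheel's axis. It moves with the lever, 36 mm per rad. The grey stamp head behind it is 70 mm wide, reaches from 85 to 130 mm past the axis and is 115 mm high.
- lever (a joint): Tilt of the momentary lever in rad: 0 = upright (spring-centred), positive = tilted along the station's -x (towards the robot; this drives the stamp to the planter), negative the other way; stops at 0.55 and -0.55. Spring 0.45 N m per rad (about 4 N at full tilt, 55 mm above the pivot).
- lever_tip (a point): Centre of the red ball (22 mm across) on the lever, 75 mm above its pivot. The pivot is at x = -30, y = +145 mm in the station's frame, 45 mm above the table; the stem is 10 mm thick. Below it is a black box 50 x 40 mm, up to 43 mm high.
- jar_blue: Small blue glaze jar with a brown cap, 48 mm across, 60 mm tall, on the station's board at its right far side; a bystander. Origin at its underside.
- jar_amber: Small brown and white jar with a white cap, 44 mm across, 55 mm tall, on the station's board at its right near side; a bystander. Origin at its underside.
- test_tile: White test tile, 50 x 35 x 8 mm, on the station's board at its left near side; a bystander. Origin at its underside.
- bowl: Blue bowl, 110 mm across, 50 mm tall, on the table at the left; a bystander.
- mug: White mug, 85 mm tall, on the table at the left; a bystander.
- brush: Brush lying on the table at the right; a bystander.
- glaze: White bottle, 70 mm across, 150 mm tall, on the table at the right; a bystander.
Mind the look-alikes: they are no part of the job. What is shaped like the planter but green is not meant.

How it is judged:
By the outcome, as a careful person would: the job done as asked, in the order asked, and still so for the second after the job is handed in, with the robot touching nothing.
It also fails if it takes over 72 s, if anything falls off the work surface, if the arm or the gripper's body presses on something with over 40 N, if the wrist force passes 120 N, or if a joint passes its speed limit or range.

## Working session

There is one attempt and no reset: what is moved stays moved. The work goes in short steps, Python scripts to look and compute and a tool call to move; the robot and the scene stay as the last step left them, time stands still between calls to the robot, and variables do not carry over. Pictures are saved under pics/ and viewed, at most 10 in all, crops included, and the job is handed in when it is done.

Besides the shell and the picture viewer there is one more tool, called after "Emit:" by a JSON object that holds its "op" and its "data". send_rows: Moves the arm, as the interface text tells. Its arguments: {"type":"object","properties":{"motion":{"type":"array"},"squeeze":{"type":"number"}},"required":["motion"]}

```bash
mkdir -p pics; ls
cat > h.py <<'E'
import numpy as np,cv2
from workcell import ctrl,cams
def grab(n,save=None):
    d=cams.get_image(n)
    if save: cv2.imwrite(save,d['img'][:,:,::-1])
    return d
def cloud(d):
    K=np.array(d['intrinsics']);v,u=np.mgrid[:480,:640]
    xd=np.stack([(u-K[0,2])/K[0,0],(v-K[1,2])/K[1,1]],-1);x=xd.copy()
    for _ in range(10): x=xd/(1+d['k1']*(x**2).sum(-1,keepdims=True))
    z=d['z_map'][...,None]
    p=np.concatenate([x*z,z],-1)@np.array(d['attitude']).T+np.array(d['xyz'])
    p[d['z_map']<=0]=np.nan
    return p
E
python3 - <<'E'
from h import *
for n in ('top','scene'):
    d=grab(n,f'pics/{n}0.png');print(n,d['xyz'],np.round(d['attitude'],3).tolist(),d['k1'],np.array(d['intrinsics']).tolist())
    np.savez(f'{n}0.npz',img=d['img'],p=cloud(d))
s=ctrl.state();print(s)
E
```

```text
pics
top [0.44363782 0.00559858 1.28473701] [[0.008, -0.997, 0.078], [-1.0, -0.009, -0.012], [0.013, -0.078, -0.997]] -0.02684865500214387 [[449.19611510237, 0.0, 323.9899726523359], [0.0, 449.19611510237, 239.62059921478047], [0.0, 0.0, 1.0]]
scene [ 0.84428374 -0.50386425  0.91460132] [[0.85, 0.418, -0.32], [0.527, -0.684, 0.504], [-0.008, -0.597, -0.802]] -0.008378396606086493 [[442.9121245357648, 0.0, 325.6739619829167], [0.0, 442.9121245357648, 242.031714874017], [0.0, 0.0, 1.0]]
{'time_s': 0.1, 'joint_pos': array([-1.40139950e+00,  3.13342464e-01,  1.49834667e+00, -9.83675946e-06,
        1.33100560e+00, -2.23413603e-01]), 'qd': array([-0.00090005, -0.00265571, -0.00075267,  0.00077052, -0.00096884,
       -0.00296982]), 'effort': array([ 1.59027328e-03, -4.02812040e+01, -2.52645922e+01,  6.94528548e-02,
        3.42062255e-02, -6.68046346e-05]), 'tool_pos': array([ 0.20091722, -0.48486996,  0.30225009]), 'tcp_rot': array([[ 9.23836042e-01,  3.82788361e-01, -1.95215071e-04],
       [ 3.82788339e-01, -9.23835435e-01,  1.08469020e-03],
       [ 2.34860185e-04, -1.07680195e-03, -9.99999393e-01]]), 'ft_force': array([0.02722452, 0.48222757, 0.013988  ]), 'ft_torque': array([-0.02195441, -0.04786357,  0.02092921]), 'finger_force': 0.0, 'opening': 0.08799976898164445}
```

View pics/top0.png

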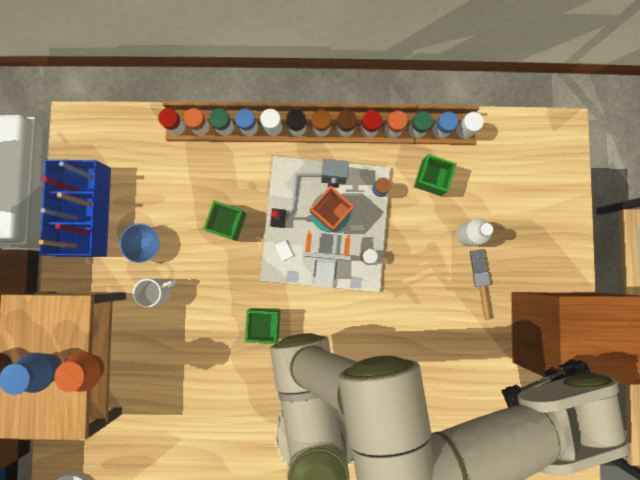

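View pics/scene0.png

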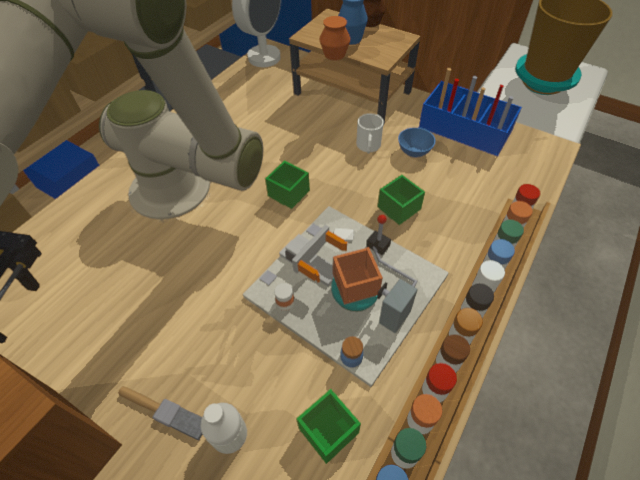

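Top view: the terracotta planter is at (331,209) on the teal wheel, the orange jaws at (309,242) and (347,245), the red ball at (277,213), and the back plate near (327,257). 

Planter look-alikes are green boxes at (224,220), (262,326) and (435,174), plus the orange pots at (78,372) and on the shelf. I choose the terracotta one at (331,209).

```bash
cat > m.py <<'E'
from h import *
def masks(img):
    h=cv2.cvtColor(img,cv2.COLOR_RGB2HSV).astype(int);return h[...,0],h[...,1],h[...,2]
def fitrect(q):
    r=cv2.minAreaRect((q[:,:2]*1000).astype(np.float32));return np.round(r[0],1),np.round(r[1],1),round(r[2],1)
def analyse(img,p,name):
    H,S,V=masks(img)
    x,y,z=p[...,0],p[...,1],p[...,2]
    reg=(x>.3)&(x<.75)&(abs(y)<.25)
    def show(t,m):
        m=cv2.morphologyEx(m.astype(np.uint8),cv2.MORPH_OPEN,np.ones((2,2)))>0
        if m.sum()<4: print(t,'none');return
        q=p[m];print(name,t,m.sum(),'mean',np.round(np.nanmean(q,0)*1000,1),'rect',*fitrect(q))
    orange=(H<18)&(S>140)
    show('board',reg&(z>.010)&(z<.020))
    show('planter rim',reg&(z>.119)&(z<.131)&(S>100)&(H<18))
    show('jaws',reg&(z>.085)&(z<.108)&(H<18)&(S>150)&(V>150)&(x<np.nanmean(x[reg&(z>.119)&(z<.131)&(S>100)&(H<18)])-.05))
    show('ball',reg&(z>.09)&((H<5)|(H>174))&(S>180)&(y>.07))
    show('backplate',reg&(z>.104)&(z<.116)&(S<60)&(x<.53))
    show('stamphead',reg&(z>.109)&(z<.12)&(x>.58))
    show('teal',reg&(H>80)&(H<100)&(S>120)&(z>.03)&(z<.05))
if __name__=='__main__':
    for n in('top','scene'):
        d=np.load(n+'0.npz');analyse(d['img'],d['p'],n)
    d=np.load('top0.npz');cv2.imwrite('pics/crop0.png',cv2.resize(d['img'][145:300,250:400,::-1],None,fx=3.8,fy=3.8,interpolation=cv2.INTER_CUBIC))
E
python3 m.py
```

```text
top board 9273 mean [566.8 -10.8  16.5] rect [520.6 -25.4] [340.9 467.9] 16.5
top planter rim 342 mean [615.6 -11.6 114.5] rect [602.3  10.5] [102.8 217.1] 22.7
top jaws 139 mean [523.7 -25.   78.2] rect [526.  -23.8] [118.8  51.1] 84.3
top ball 38 mean [599.9 117.3 127.2] rect [600.  116.7] [15.2 15. ] 86.3
top backplate 214 mean [492.6 -16.4 100.1] rect [493. -20.] [128.2   9.4] 84.9
top stamphead 415 mean [725.  -37.4 110.5] rect [720.8 -48.2] [48.8 93. ] 29.0
top teal 89 mean [582.4 -20.4  42.3] rect [582.8 -28.1] [99.5 35.6] 89.4
scene board 10288 mean [591.9 -52.1  16.7] rect [nan nan] [0. 0.] 0.0
scene planter rim 558 mean [620.9 -13.2 116.8] rect [586.1  63. ] [105.7 309.6] 22.0
scene jaws 180 mean [529.6 -25.1  97.9] rect [532.2   3.5] [167.2  53.1] 86.4
scene ball 30 mean [605.1 122.6 119. ] rect [594.5 168.3] [ 14. 120.] 13.3
scene backplate 277 mean [497.5 -21.5 106.4] rect [493.3  13.1] [ 29.6 186.2] 6.2
scene stamphead 817 mean [710.2 -38.7 112.7] rect [668.2 -23.7] [169.6 115.3] 6.3
scene teal 295 mean [636.3 -64.6  42.9] rect [627.6 -60.9] [103.3  47.5] 7.8
```

View pics/crop0.png

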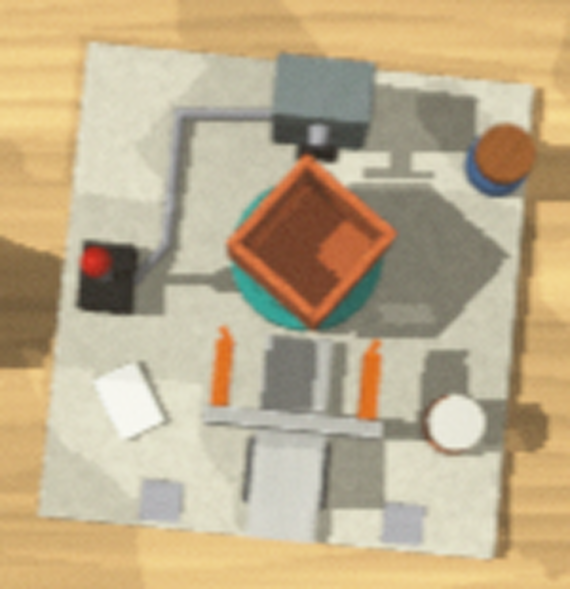

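The crop confirms the choice: a terracotta square about 45° off the fork. Its rim corners in the crop are near (308,153), (395,238), (313,328) and (228,243), and the board corners are also clear. Next I project these through the calibration.

```bash
cat >> h.py <<'E'
def onplane(d,uv,z):
    K=np.array(d['intrinsics']);uv=np.array(uv,float)
    xd=np.stack([(uv[:,0]-K[0,2])/K[0,0],(uv[:,1]-K[1,2])/K[1,1]],-1);x=xd.copy()
    for _ in range(10): x=xd/(1+d['k1']*(x**2).sum(-1,keepdims=True))
    r=np.c_[x,np.ones(len(x))]@np.array(d['attitude']).T;c=np.array(d['xyz'])
    return c+r*((z-c[2])/r[:,2])[:,None]
E
python3 - <<'E'
from h import *
d=grab('top')
f=lambda a:(np.array(a)+.5)/3.8-.5+[250,145]
np.set_printoptions(suppress=True,precision=1)
B=onplane(d,f([(89,42),(535,87),(496,556),(40,516)]),.015)*1000
R=onplane(d,f([(308,153),(395,238),(313,328),(228,243)]),.125)*1000
def ang(v): return np.degrees(np.arctan2(v[1],v[0]))
print(B,B.mean(0),[ang(B[0]-B[3]),ang(B[1]-B[2]),ang(B[0]-B[1])-90,ang(B[3]-B[2])-90])
print(R,R.mean(0),[ang(R[(i+1)%4]-R[i])%90 for i in range(4)],[np.linalg.norm(R[(i+1)%4]-R[i]) for i in range(4)])
print('jawtips',onplane(d,f([(224,330),(375,343)]),.1)*1000)
print('back outer edge',onplane(d,f([(204,416),(382,434)]),.11)*1000)
print('ball',onplane(d,f([(95,262)]),.12)*1000)
print('stamphead',onplane(d,f([(277,54),(374,65),(370,150),(273,132)]),.115)*1000)
E
```

```text
[[ 784.5  138.7   15. ]
 [ 753.7 -199.6   15. ]
 [ 400.1 -169.3   15. ]
 [ 426.9  168.7   15. ]] [591.3 -15.4  15. ] [np.float64(-4.799401031652354), np.float64(-4.892135001269508), np.float64(-5.200939153924509), np.float64(-4.535389392500505)]
[[678.8 -24.9 125. ]
 [620.3 -85.  125. ]
 [557.7 -29.1 125. ]
 [615.7  29.5 125. ]] [618.1 -27.4 125. ] [np.float64(45.81084053574082), np.float64(48.24442792001048), np.float64(45.34026389611379), np.float64(49.231544779281066)] [np.float64(83.85555498841394), np.float64(83.8909269291416), np.float64(82.45099504986833), np.float64(83.28648382517729)]
jawtips [[558.2  32.1 100. ]
 [550.1 -73.2 100. ]]
back outer edge [[497.6  45.  110. ]
 [486.3 -77.6 110. ]]
ball [[602.4 120.8 120. ]]
stamphead [[750.6  -3.  115. ]
 [743.6 -70.8 115. ]
 [683.4 -68.2 115. ]
 [695.3  -0.7 115. ]]
```

Emit:
{"op": "send_rows", "data": {"motion": [[0,0,0,0.056,-0.026,0,0],[0,0,0,0.056,-0.026,0,0],[0,0,0,0.056,-0.026,0,0],[0,0,0,0.056,-0.026,0,0],[0,0,0,0.056,-0.026,0,0],[0,0,0,0.056,-0.026,0,0],[0,0,0,0.056,-0.026,0,0],[0,0,0,0.056,-0.026,0,0],[0,0,0,0.056,-0.026,0,0],[0,0,0,0.056,-0.026,0,0]], "squeeze": 5}}

```text
time_s: 1.4
tool_pos: [0.6199, -0.0287, 0.3025]
tcp_rot: [[0.924, 0.383, -0.0], [0.383, -0.924, -0.0], [-0.0, -0.0, -1.0]]
ft_force: [-0.2, -1.5, -0.5]
opening: 0.0004
finger_force: 0.0
```

Emit:
{"op": "send_rows", "data": {"motion": [[0,0,-0.144,0,0,0,0],[0,0,-0.144,0,0,0,0],[0,0,-0.144,0,0,0,0],[0,0,0,0,0.001,0.035,0],[0,0,0,0,0,0.035,0],[0,0,0,0,0,0.025,0],[0,0,0,0,0,0.02,0],[0,0,0,0,0,0.013,0],[0,0,0,0,0,0.01,0],[0,0,0,0,0,0,0]], "squeeze": 5}}

```text
time_s: 2.65
tool_pos: [0.6194, -0.0311, 0.1644]
tcp_rot: [[0.679, 0.734, -0.001], [0.734, -0.679, 0.0], [-0.0, -0.001, -1.0]]
ft_force: [-0.2, 0.4, 0.7]
opening: 0.0007
finger_force: 0.0
```

Run:
```python
from h import *
d=grab('scene')
cv2.imwrite('pics/s1.png',cv2.resize(d['img'][190:350,260:460,::-1],None,fx=3.5,fy=3.5,interpolation=cv2.INTER_CUBIC))
```

```text
(no output)
```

View pics/s1.png

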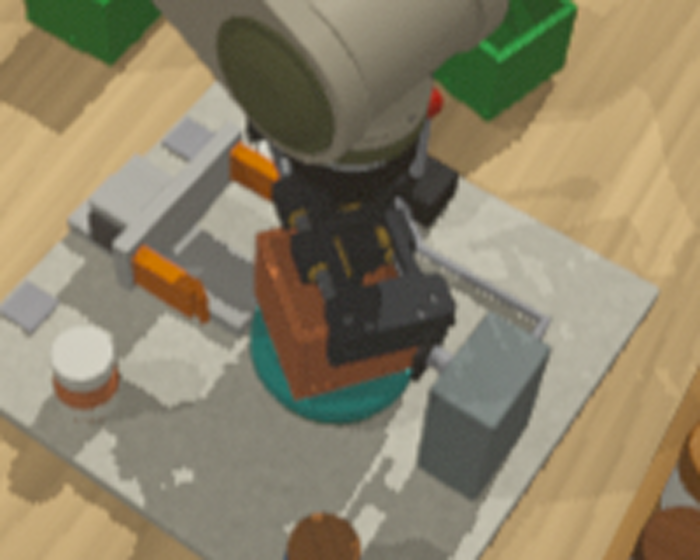

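The fingers are inside the terracotta planter with no contact force. The knuckles above the rim near (390,320) clear it. Next I centre and open gently.

Emit:
{"op": "send_rows", "data": {"motion": [[0,0,0,0.0023,-0.0034,0,0],[0,0,0,0,0,0,0.1],[0,0,0,0,0,0,0.2],[0,0,0,0,0,0,0.25],[0,0,0,0,0,0,0.3],[0,0,0,0,0,0,0.34],[0,0,0,0,0,0,0.34],[0,0,0,0,0,0,0.34],[0,0,0,0,0,0,0.34],[0,0,0,0,0,0,0.34]], "squeeze": 5}}

```text
time_s: 3.95
tool_pos: [0.6186, -0.0272, 0.1647]
tcp_rot: [[0.679, 0.734, -0.0], [0.734, -0.679, 0.0], [-0.0, -0.0, -1.0]]
ft_force: [-1.2, -0.4, -0.0]
opening: 0.0301
finger_force: 0.0
```

Emit:
{"op": "send_rows", "data": {"motion": [[0,0,0,0,0,0,0.37],[0,0,0,0,0,0,0.4],[0,0,0,0,0,0,0.42],[0,0,0,0,0,0,0.44],[0,0,0,0,0,0,0.46],[0,0,0,0,0,0,0.46],[0,0,0,0,0,0,0.46],[0,0,0,0,0,0,0.46],[0,0,0,0,0,0,0.46],[0,0,0,0,0,0,0.46]], "squeeze": 5}}

```text
time_s: 5.2
tool_pos: [0.6186, -0.0271, 0.1647]
tcp_rot: [[0.679, 0.734, -0.0], [0.734, -0.679, 0.0], [-0.0, -0.0, -1.0]]
ft_force: [2.3, -2.6, -1.9]
opening: 0.039
finger_force: 4.9
```

Emit:
{"op": "send_rows", "data": {"motion": [[0,0,-0.05,0,0,0,0.46],[0,0,-0.08,0,0,0,0.46],[0,0,-0.09,0,0,0,0.46],[0,0,-0.09,0,0,0,0.46],[0,0,-0.09,0,0,0,0.46],[0,0,-0.09,0,0,0,0.46],[0,0,-0.09,0,0,0,0.46],[0,0,-0.05,0,0,0,0.46],[0,0,-0.031,0,0,0,0.46],[0,0,0,0,0,0,0.46]], "squeeze": 5}}

```text
time_s: 6.45
tool_pos: [0.6184, -0.027, 0.1646]
tcp_rot: [[0.085, 0.996, -0.001], [0.996, -0.085, 0.0], [0.0, -0.001, -1.0]]
ft_force: [0.6, -0.3, -2.0]
opening: 0.0392
finger_force: 4.9
```

Next I close the fingers, lift out, and turn 90° while backing off towards the robot.

Emit:
{"op": "send_rows", "data": {"motion": [[0,0,0,0,0,0,0.35],[0,0,0,0,0,0,0.2],[0,0,0,0,0,0,0],[0,0,0,0,0,0,0],[0,0,0,0,0,-0.02,0],[0,0,0,0,0,-0.035,0],[0,0,0,0,0,-0.035,0],[0,0,0,0,-0.05,0,0],[0,0,0,0,-0.06,0,0],[0,0,0,0,-0.06,0,0]], "squeeze": 10}}

```text
time_s: 7.7
tool_pos: [0.4473, -0.0125, 0.2547]
tcp_rot: [[0.085, 0.996, 0.0], [0.996, -0.085, -0.0], [-0.0, 0.0, -1.0]]
ft_force: [0.5, -1.3, 0.7]
opening: 0.0007
finger_force: 0.0
```

Run:
```python
from h import *
d=grab('scene')
cv2.imwrite('pics/s2.png',cv2.resize(d['img'][190:390,240:460,::-1],None,fx=2.9,fy=2.9,interpolation=cv2.INTER_CUBIC))
d=grab('top')
cv2.imwrite('pics/t2.png',cv2.resize(d['img'][145:300,250:400,::-1],None,fx=3.8,fy=3.8,interpolation=cv2.INTER_CUBIC))
```

```text
(no output)
```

View pics/t2.png

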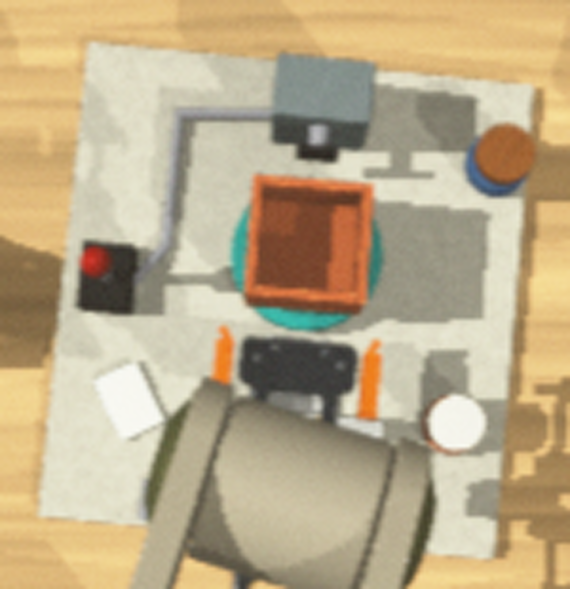

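The planter (rim corners (256,176), (373,184), (366,310), (245,300)) now lies square to the jaws to within about 1°, with the fork still back. Next I turn the tool 90° above the carriage.

Emit:
{"op": "send_rows", "data": {"motion": [[0,0,-0.157,0,0,0,0],[0,0,-0.157,0,0,0,0],[0,0,-0.157,0,0,0,0],[0,0,-0.157,0,0,0,0],[0,0,-0.157,0,0,0,0],[0,0,-0.157,0,0,0,0],[0,0,-0.157,0,0,0,0],[0,0,-0.157,0,0,0,0],[0,0,-0.157,0,0,0,0],[0,0,-0.157,0,0,0,0]]}}

```text
time_s: 9.05
tool_pos: [0.4499, -0.0129, 0.255]
tcp_rot: [[-0.997, 0.081, 0.001], [0.081, 0.997, -0.0], [-0.001, -0.0, -1.0]]
ft_force: [0.3, 0.4, 0.1]
opening: 0.0005
finger_force: 0.0
```

Emit:
{"op": "send_rows", "data": {"motion": [[0,0,0,0,0,0.03,0],[0,0,0,0,0,0.03,0],[0,0,0,0,0,0.025,0],[0,0,0,0,0,0.015,0],[0,0,0,0,0,0.006,0],[0,0,0,0,0,0,0],[0,0,0,-0.005,0,0,0],[0,0,0,-0.005,0,0,0],[0,0,0,-0.005,0,0,0],[0,0,0,0,0,0,0]]}}

```text
time_s: 10.3
tool_pos: [0.4645, -0.014, 0.1488]
tcp_rot: [[-0.996, 0.086, 0.0], [0.086, 0.996, -0.0], [-0.0, -0.0, -1.0]]
ft_force: [0.1, 0.1, 0.4]
opening: 0.001
finger_force: 0.0
```

Run:
```python
from h import *
d=grab('scene')
cv2.imwrite('pics/s3.png',cv2.resize(d['img'][190:390,240:460,::-1],None,fx=2.9,fy=2.9,interpolation=cv2.INTER_CUBIC))
```

```text
(no output)
```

View pics/s3.png

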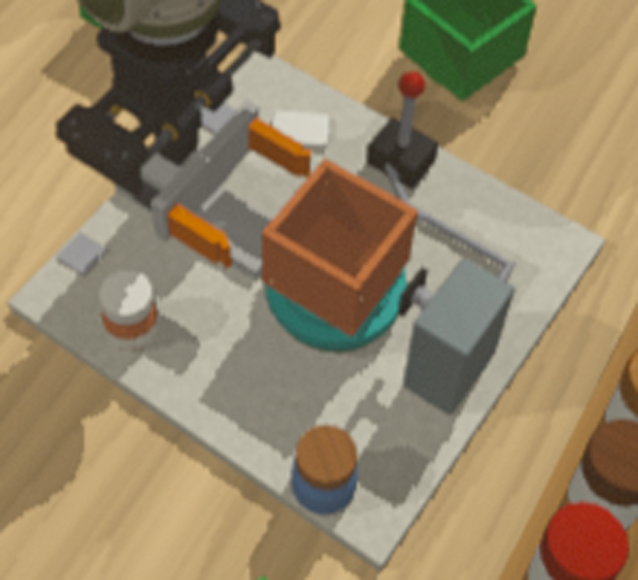

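The planter stands square with the fork still back and the fingers behind the plate near (160,180). Next I push.

Emit:
{"op": "send_rows", "data": {"motion": [[0,0,0,-0.005,0,0,0],[0,0,0,-0.005,0,0,0],[0,0,0,-0.005,0,0,0],[0,0,0,-0.006,0,0,0],[0,0,0,-0.006,0,0,0],[0,0,0,-0.006,0,0,0],[0,0,0,-0.006,0,0,0],[0,0,0,-0.006,0,0,0],[0,0,0,-0.006,0,0,0],[0,0,0,-0.006,0,0,0]]}}

```text
time_s: 11.6
tool_pos: [0.5213, -0.0189, 0.1487]
tcp_rot: [[-0.996, 0.086, -0.0], [0.086, 0.996, 0.0], [0.0, 0.0, -1.0]]
ft_force: [-2.6, -0.8, 0.5]
opening: 0.0007
finger_force: 1.2
```

Emit:
{"op": "send_rows", "data": {"motion": [[0,0,0,-0.005,0,0,0],[0,0,0,-0.004,0,0,0],[0,0,0,-0.004,0,0,0],[0,0,0,-0.003,0,0,0],[0,0,0,-0.002,0,0,0],[0,0,0,-0.002,0,0,0],[0,0,0,-0.001,0,0,0],[0,0,0,-0.001,0,0,0],[0,0,0,0,0,0,0],[0,0,0,0,0,0,0]]}}

```text
time_s: 12.85
tool_pos: [0.5429, -0.0208, 0.1488]
tcp_rot: [[-0.996, 0.086, 0.0], [0.086, 0.996, -0.0], [-0.0, 0.0, -1.0]]
ft_force: [-0.8, 0.5, -1.2]
opening: 0.0007
finger_force: 0.5
```

Emit:
{"op": "send_rows", "data": {"motion": [[0,0,0,-0.001,0,0,0],[0,0,0,-0.001,0,0,0],[0,0,0,-0.001,0,0,0],[0,0,0,-0.001,0,0,0],[0,0,0,-0.001,0,0,0],[0,0,0,-0.001,0,0,0],[0,0,0,-0.001,0,0,0],[0,0,0,-0.001,0,0,0],[0,0,0,0,0,0,0],[0,0,0,0,0,0,0]]}}

```text
time_s: 14.1
tool_pos: [0.551, -0.0215, 0.1487]
tcp_rot: [[-0.996, 0.086, 0.001], [0.086, 0.996, -0.0], [-0.001, -0.0, -1.0]]
ft_force: [0.2, 0.4, 0.5]
opening: 0.0005
finger_force: 0.1
```

Emit:
{"op": "send_rows", "data": {"motion": [[0,0,0,-0.001,0,0,0],[0,0,0,-0.001,0,0,0],[0,0,0,-0.0005,0,0,0],[0,0,0,-0.0005,0,0,0],[0,0,0,0,0,0,0],[0,0,0,0,0,0,0],[0,0,0,0,0,0,0],[0,0,0,0,0,0,0],[0,0,0,0,0,0,0],[0,0,0,0,0,0,0]]}}

```text
time_s: 15.35
tool_pos: [0.5532, -0.0217, 0.1488]
tcp_rot: [[-0.996, 0.086, -0.002], [0.086, 0.996, 0.0], [0.002, -0.0, -1.0]]
ft_force: [-7.2, -0.5, 5.6]
opening: 0.0005
finger_force: 3.5
```

Emit:
{"op": "send_rows", "data": {"motion": [[0,0,0,-0.0005,0,0,0],[0,0,0,-0.0005,0,0,0],[0,0,0,0,0,0,0],[0,0,0,0,0,0,0],[0,0,0,0,0,0,0],[0,0,0,0,0,0,0],[0,0,0,0,0,0,0],[0,0,0,0,0,0,0],[0,0,0,0,0,0,0],[0,0,0,0,0,0,0]]}}

```text
time_s: 16.6
tool_pos: [0.5534, -0.0217, 0.1488]
tcp_rot: [[-0.996, 0.085, -0.005], [0.085, 0.996, 0.0], [0.005, -0.0, -1.0]]
ft_force: [-13.5, 0.2, 8.1]
opening: 0.0003
finger_force: 6.7
```

Emit:
{"op": "send_rows", "data": {"motion": [[0,0,0,0.005,0,0,0],[0,0,0,0.01,0,0,0],[0,0,0,0,0,-0.03,0],[0,0,0,0,0,-0.045,0],[0,0,0,0,0.03,0,0],[0,0,0,-0.02,0.03,0,0],[0,0,0,-0.02,0.03,0,0],[0,0,0,-0.03,0.03,0,0],[0,0,0,-0.02,0.027,0,0],[0,0,0,0,0,0,0]]}}

```text
time_s: 17.85
tool_pos: [0.6424, 0.1195, 0.223]
tcp_rot: [[-0.996, 0.084, -0.0], [0.084, 0.996, 0.0], [0.0, 0.0, -1.0]]
ft_force: [0.2, -1.3, 0.3]
opening: 0.0006
finger_force: 0.0
```

Run:
```python
from h import *
d=grab('scene');e=grab('top')
a=cv2.resize(d['img'][190:390,240:440],(400,400),interpolation=cv2.INTER_CUBIC);b=cv2.resize(e['img'][145:300,250:405],(400,400),interpolation=cv2.INTER_CUBIC)
cv2.imwrite('pics/st4.png',np.hstack([a,b])[:,:,::-1])
```

```text
(no output)
```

View pics/st4.png

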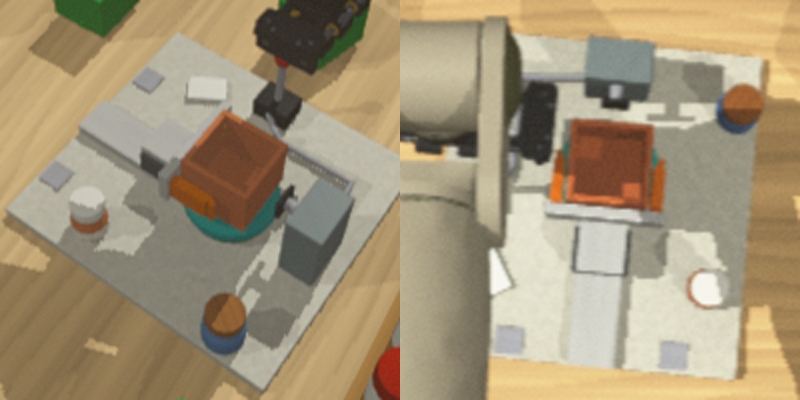

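The fork is home with the planter square between the jaws, the stamp is at rest and the lever upright. Next is the lever.

Emit:
{"op": "send_rows", "data": {"motion": [[0,0,0,0,-0.003,0.02,0],[0,0,0,0,0,0.02,0],[0,0,0,0,0,0.015,0],[0,0,0,0,0,0.005,0],[0,0,0,0,0,0,0],[0,0,0,0.006,0,0,0],[0,0,0,0.006,0,0,0],[0,0,0,0.006,0,0,0],[0,0,0,0.006,0,0,0],[0,0,0,0.006,0,0,0]]}}

```text
time_s: 19.2
tool_pos: [0.6117, 0.1179, 0.1639]
tcp_rot: [[-0.996, 0.086, 0.001], [0.086, 0.996, -0.0], [-0.001, 0.0, -1.0]]
ft_force: [0.4, 0.6, 1.6]
opening: 0.0005
finger_force: 0.5
```

Emit:
{"op": "send_rows", "data": {"motion": [[0,0,0,0.005,0,0,0],[0,0,0,0.005,0,0,0],[0,0,0,0.004,0,0,0],[0,0,0,0.003,0,0,0],[0,0,0,0.003,0,0,0],[0,0,0,0.002,0,0,0],[0,0,0,0.002,0,0,0],[0,0,0,0.001,0,0,0],[0,0,0,0,0,0,0],[0,0,0,0,0,0,0]]}}

```text
time_s: 20.45
tool_pos: [0.5871, 0.1199, 0.1638]
tcp_rot: [[-0.996, 0.086, 0.0], [0.086, 0.996, -0.0], [-0.0, 0.0, -1.0]]
ft_force: [4.1, -0.6, 0.2]
opening: 0.0006
finger_force: 1.7
```

Run:
```python
from h import *
s=ctrl.state();v=s['tool_pos'][:2]*1000-[619,-27];x=v[0]*.9963-v[1]*.0854
print(x,'theta',np.arcsin((-10-x)/75),s['ft_force'])
d=grab('scene')
cv2.imwrite('pics/s5.png',cv2.resize(d['img'][170:330,320:460,::-1],None,fx=3.5,fy=3.5,interpolation=cv2.INTER_CUBIC))
```

```text
-44.29044584911254 theta 0.4748510080592656 [ 4.11200361 -0.56332598  0.18681569]
```

View pics/s5.png

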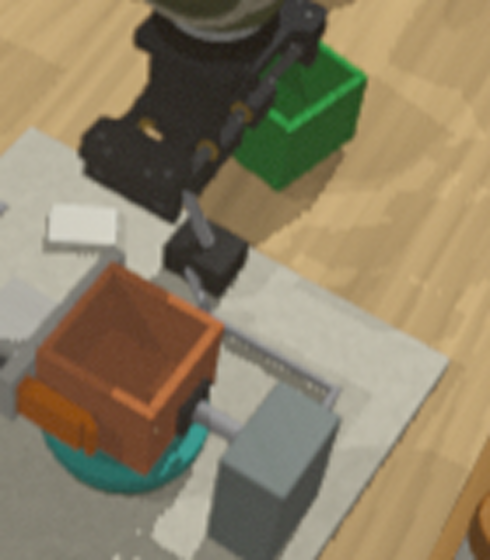

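The lever is tilted and the stamp at (190,410) is almost at the planter. I go 3 mm further and hold.

Emit:
{"op": "send_rows", "data": {"motion": [[0,0,0,0.001,0,0,0],[0,0,0,0.001,0,0,0],[0,0,0,0.001,0,0,0],[0,0,0,0,0,0,0],[0,0,0,0,0,0,0],[0,0,0,0,0,0,0],[0,0,0,0,0,0,0],[0,0,0,0,0,0,0],[0,0,0,0,0,0,0],[0,0,0,0,0,0,0]]}}

```text
time_s: 21.75
tool_pos: [0.5841, 0.1202, 0.1637]
tcp_rot: [[-0.996, 0.086, 0.0], [0.086, 0.996, -0.0], [-0.0, -0.0, -1.0]]
ft_force: [4.6, -0.7, -1.3]
opening: 0.0004
finger_force: 2.1
```

Emit:
{"op": "send_rows", "data": {"motion": [[0,0,0,0.0005,0,0,0],[0,0,0,0.0005,0,0,0],[0,0,0,0,0,0,0],[0,0,0,0,0,0,0],[0,0,0,0,0,0,0],[0,0,0,0,0,0,0],[0,0,0,0,0,0,0],[0,0,0,0,0,0,0],[0,0,0,0,0,0,0],[0,0,0,0,0,0,0]]}}

```text
time_s: 23.0
tool_pos: [0.5833, 0.1203, 0.1637]
tcp_rot: [[-0.996, 0.086, 0.001], [0.086, 0.996, 0.0], [-0.001, 0.0, -1.0]]
ft_force: [6.5, -1.0, -3.3]
opening: 0.0008
finger_force: 3.1
```

Emit:
{"op": "send_rows", "data": {"motion": [[0,0,0,-0.003,0,0,0],[0,0,0,-0.006,0,0,0],[0,0,0,-0.007,0,0,0],[0,0,0,-0.007,0,0,0],[0,0,0,-0.007,0,0,0],[0,0,0,-0.007,0,0,0],[0,0,0,-0.007,0,0,0],[0,0,0,-0.007,0,0,0],[0,0,0,-0.007,0,0,0],[0,0,0,0,0,0,0]]}}

```text
time_s: 24.25
tool_pos: [0.6412, 0.1152, 0.1636]
tcp_rot: [[-0.996, 0.086, 0.0], [0.086, 0.996, -0.0], [-0.0, -0.0, -1.0]]
ft_force: [-0.3, 0.1, 0.0]
opening: 0.0002
finger_force: 0.0
```

Emit:
{"op": "send_rows", "data": {"motion": [[0,0,0,0,0,-0.02,0],[0,0,0,0,0,-0.03,0],[0,0,0,0,0,-0.04,0],[0,0,0,0,0,-0.04,0],[0,0,0,0.05,0,0,0],[0,0,0,0.06,0,0,0],[0,0,0,0.06,0,0,0],[0,0,0,0.06,0,0,0],[0,0,0,0.03,0,0,0],[0,0,0,0,0,0,0]]}}

```text
time_s: 25.5
tool_pos: [0.3806, 0.1379, 0.2943]
tcp_rot: [[-0.996, 0.085, 0.001], [0.085, 0.996, 0.0], [-0.001, 0.0, -1.0]]
ft_force: [0.8, 0.4, -0.1]
opening: 0.0006
finger_force: 0.0
```

Run:
```python
from h import *
d=grab('scene');e=grab('top')
a=cv2.resize(d['img'][190:390,240:440],(400,400),interpolation=cv2.INTER_CUBIC);b=cv2.resize(e['img'][145:300,250:405],(400,400),interpolation=cv2.INTER_CUBIC)
cv2.imwrite('pics/st6.png',np.hstack([a,b])[:,:,::-1])
```

```text
(no output)
```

View pics/st6.png

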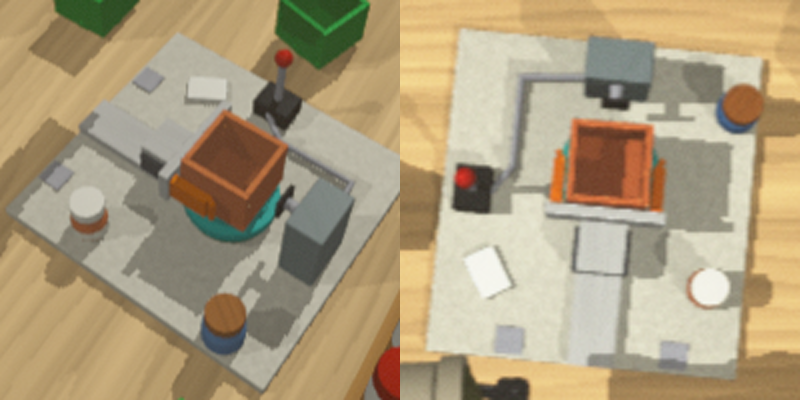

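The force rose to 6.5 N at the end of the press, so the lever was essentially at its stop, and it was held for over a second. The picture shows the lever upright again (red ball at (465,177)), the fork home, the planter square and the bystanders in place.

```bash
python3 -c "
from workcell import ctrl
print(ctrl.finish_job())"
```

```text
the job is handed in; nothing more can be done
None
```

The job is handed in at about 26 s: the planter was turned square with the fork back and is held by the fork fully home, the lever was then tipped to about its stop, held for over a second and sprang back upright, and the last pictures show the other things in place.

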